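Unlatch the strap over a plate with a spring-bar fork

ROBOT

A 6-joint arm with a two-finger parallel gripper is mounted at the origin on a cart in front of the work surface, level with it; the furniture and walls round the work are solid. World frame = base frame: x ahead of the robot, y to its left, z up, the work surface at z = 0. Lengths are in m, angles in degrees, forces in N, time in s.
With the tool pointing down it reaches from about 0.275 to 0.975 m from the base axis. Payload 8.4 kg.
Tool frame: the origin (TCP) lies midway between the tips of the shut fingers; the grasp point (between the pads) lies 19 mm behind it; z points along the fingers, y is the direction in which the jaws open and shut (so a half turn about z gives the same grasp; the last joint's range is limited). The gripper opens to 92 mm and grips with 3 to 60 N. Pads are 20 mm wide; open, the fingers measure 128 mm over their backs; the gripper's body (75 mm by 189 mm) begins 69 mm behind the grasp point.
Start: joints at [63.232, 20.225, 93.587, -0, 66.188, -0.138], TCP at [0.28, 0.559, 0.215] pointing down, gripper open.
Joint ranges: [-150.9, 150.9], [-52.94, 120.26], [3.33, 152.33], [-74.26, 254.26], [0, 154.13], [-172.89, 172.89]. Speed limits (degrees/s): [127.2, 127.2, 159.86, 180, 180, 180].

INTERFACE

Orientations are given as a 3x3 rotation matrix whose columns are the frame's x, y, z axes.
In Python, from rig import observe, eyes, workorder, nets gives the robot as it stands.
- The arm moves only by the shell command python3 -m creep 'ROWS'. ROWS is JSON, a list that holds one entry, the list of rows, each a list of 7 numbers: the shift along the world's x, y, z in mm, then the turn, a rotation vector about the world's x, y, z in degrees, then the opening, from 0 (shut) to 1 (fully open). In form: [[[tx, ty, tz, wx, wy, wz, grip], ...]]. A call has 1 to 12 rows; each row is the pose to reach, as a shift and turn from the pose measured when the call began; what a row does not reach only later rows make up. A row lasts 1/12 s, in which the tool goes at most 41.7 mm and 7.16 degrees, less where a joint would pass 70% of its speed; a pose out of reach is approached as far as the arm can. A call with a gripper value outside its range is refused whole. The fingers move at their own pace and stop on an object; the grip force is fixed at half the most. Time passes only in rows, so rows that repeat a pose let the fingers close. It gives the time, the measured TCP pose, the force and the opening at its end, in the units of the state.
- observe(): the state, without advancing time (a new reading comes with each control period).
- eyes.snapshot(name): name is "scene" or "top" or "wrist"; returns the picture (400x640x3 uint8, blue, green, red); there is no depth.
- eyes.camera_params(name): a dict with "mtx" (3x3 intrinsics, pixels), "R" (3x3) and "t" (3): a world point X has camera coordinates R X + t. Camera axes: x right, y down, z forward; pixel columns grow to the right and rows downward; lengths in m; the calibration is good to about 2 mm. A picture is of the moment at which its call begins: read the wrist's pose just before it. camera_params takes no time and is no camera call; for the wrist camera it gives the pose at the moment of the call.
- workorder.job_done(): hands the job in, once; it reports no verdict.
Trained networks look in the newest picture that a camera, given by its name, has taken for a name from the list of things; names that differ only in an ending like _2 or _b are one class to them, and where a whole thing is asked for, a point or a joint stands for the part that bears it (a point fixed in the world has none). Each returns a list of dicts, best first, with "score" (0 to 1); they miss things now and then, are a little off and sometimes report something else, mostly with a low value. They report only what shows in the picture. A call takes as long as a camera call.
- nets.find_in(camera, thing): "location" ([row, column] in pixels, amid what is visible of it).
The state is a dict: "t": time; "joints": joint angles; "dq": joint speeds; "effort": joint torques, N m; "tcp_pos": TCP position; "tcp_rot": TCP orientation; "ft_force": force on the tool from outside, world axes, zero at the start; "wrist_torque": the same for the moment, N m; "opening": finger opening in m.
Only numpy, scipy, OpenCV 4.12 (cv2) and the standard library are available. Lean on these libraries where they do the work, as an engineer would, in place of code of your own. Each camera call takes 0.05 s, during which the arm holds its last target.

TASK

Two plate nests on the bench are each locked by a strap whose end is held down by a spring bar. Take the forked tool from its stand, put its prongs over the spring bar of the nest that holds the plate and push the bar's thrust plate sideways, away from the strap, until the strap springs up; then put the tool back upright in its stand. Leave the plate in its nest and the empty nest locked.

Things in the scene. Friction and masses are not known exactly. Their poses are not given: they have to be found in the camera images.
- nest_a: The nest that holds the plate: aluminium base fixed to the bench, about 164 x 185 mm, 8 mm thick, like the empty nest_b; they may swap places. Origin: underside, under the middle of the plate bed, z up. Its spring bar is a 7 mm rod along nest y at x = -70 mm (robot's side), axis 32 mm above the bench; its tip lies over the strap's end at y = 0 and holds it down.
- bar_a_plate (a point): On nest_a's bar axis, in the strap-side face of the thrust plate, which the prongs push; moves with the bar (at rest nest x -70, y 56, z 32 mm). Plate: 44 mm wide (x), 30 high, 5 thick. From it towards the strap 30 mm of bare bar, where the fork goes in, then a fixed cheek 44 mm high; on its other side the spring and, 23 mm off, a fixed housing 46 mm high.
- strap_a_end (a point): Free end of nest_a's strap, on the robot's side. The strap is flat steel, 20 mm wide, along nest x over y = 0, from a hinge at x = +60 mm to this end at x = -78 mm, 26 mm above the bench; it lies over the plate.
- bar_a (a joint): How far nest_a's spring bar is pushed back along nest +y, away from the strap (m): 0 at rest, stop at 0.017. Takes about 2.5 N to start and 4.6 N at the stop; springs back by itself. Beyond about 0.010 the strap is free.
- strap_a (a joint): Angle of nest_a's strap (rad): 0 locked, 1.1 fully up. Once freed, its own spring lifts it to 1.1 in about a second and keeps it there, the end about 150 mm above the bench.
- nest_b: The empty nest, otherwise the same as nest_a, also locked; to be left alone.
- bar_b (a joint): The same as bar_a, for the empty nest.
- strap_b (a joint): The same as strap_a, for the empty nest: stays at 0.
- plate: Black lidded well plate, 85 x 128 x 14 mm, loose in nest_a under the strap. Origin: centre of its underside.
- fork_tool: Forked tool, 106 mm long, upright in its stand, prongs down. Origin: midway between the prong tips, z up. Prongs 7 x 6 mm, side by side along tool x, 24 mm apart inside, 38 mm over both; fork root at z = 27. Black shoulder 66 x 40 mm at z = 38 to 43; handle 16 x 16 mm, z = 43 to 106. About 90 g. In use: tool x along nest x, tips about 18 mm above the bench.
- stand: Grey stand fixed to the bench: open box 62 mm (x) by 36 mm (y), 50 mm high, opening 50 x 24 mm, on a foot 90 x 64 mm. The tool's shoulder rests on the rim, tool x along stand x, so the tool's origin is 12 mm above the stand's. Origin: centre of the underside.

How it is judged (in metres and radians):
On the way, in this order (a step that is already met when the one before it is completed fails the run):
1. the fork pushes back the spring bar of the nest that holds the plate (value of joint bar_a above 0.006 m and contact force between fork_tool and nest_a above 0.5 N), for 0.05 s.
2. the strap of that nest has sprung up (value of joint strap_a above 0.8 rad), for 0.2 s.
At the end, for the whole second after the job is handed in: The strap over the plate is up (over 0.8 rad), its bar back within 4 mm of rest; the empty nest's strap is down; the plate lies in its nest within 15 mm; the tool is at rest in its stand, within 20 mm of the middle, shoulder within 8 mm of the rim, upright within 11 degrees (value of joint strap_a above 0.8 rad and value of joint bar_a below 0.004 m and value of joint strap_b below 0.1 rad and horizontal distance between plate and nest_a below 0.015 m and z of plate in the frame of nest_a below 0.02 m and horizontal distance between fork_tool and stand below 0.02 m and z of fork_tool in the frame of stand below 0.02 m and angle between fork_tool's own z axis and vertical below 0.2 rad and linear speed of fork_tool below 0.02 m/s); the robot touches nothing.
It fails at once if the empty nest is unlatched (value of joint strap_b above 0.15 rad or value of joint bar_b above 0.008 m).
It also fails if it takes over 56 s, if anything falls off the work surface, if the arm or the gripper's body presses on something with over 40 N, if the wrist force passes 120 N, or if a joint passes its speed limit or range.

## Working session

There is one attempt and no reset: what is moved stays moved. The work goes in short steps, Python scripts to look and compute and a shell command to move; the robot and the scene stay as the last step left them, time stands still between calls to the robot, and variables do not carry over. Pictures are saved under pics/ and viewed, and the job is handed in when it is done.

```bash
mkdir -p pics; ls; python3 - <<'E'
from rig import observe, eyes, workorder, nets
import cv2
s=observe(); print(s['t'],s['tcp_pos'],s['tcp_rot'],s['opening'])
for c in ['top','scene']:
    im=eyes.snapshot(c); cv2.imwrite(f'pics/{c}0.png',im)
    for th in ['nest_a','plate','fork_tool','stand','bar_a_plate','strap_a_end']:
        print(c,th,[(round(d['score'],2),[round(float(v)) for v in d['location']]) for d in nets.find_in(c,th)][:3])
print(observe()['t'])
E
```

```text
pics
0.0 [0.2799393  0.55826563 0.21390316] [[-8.93918432e-01  4.48229283e-01 -5.89438017e-04]
 [ 4.48229670e-01  8.93917642e-01 -1.18853708e-03]
 [-5.82808249e-06 -1.32665881e-03 -9.99999120e-01]] 0.09221999385387196
top nest_a [(0.9, [210, 357]), (0.64, [201, 242])]
top plate [(0.89, [193, 356])]
top fork_tool [(0.62, [240, 435])]
top stand [(0.75, [249, 424])]
top bar_a_plate [(0.58, [219, 347])]
top strap_a_end [(0.78, [194, 360]), (0.5, [220, 228])]
scene nest_a [(0.97, [258, 239]), (0.73, [266, 239]), (0.65, [229, 354])]
scene plate [(0.93, [215, 350])]
scene fork_tool [(0.68, [199, 449])]
scene stand [(0.86, [223, 442]), (0.48, [225, 361])]
scene bar_a_plate [(0.75, [229, 361]), (0.61, [265, 237])]
scene strap_a_end [(0.67, [245, 240]), (0.54, [214, 347])]
0.7
```

View pics/top0.png

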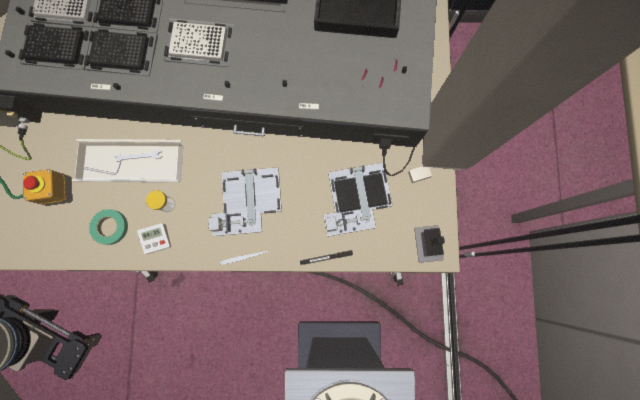

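View pics/scene0.png

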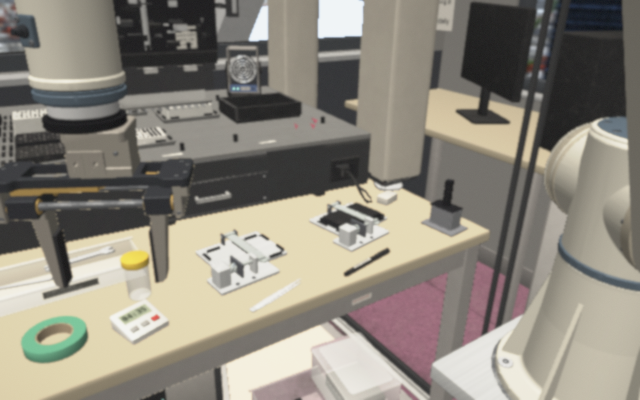

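```bash
cat > h.py <<'E'
import numpy as np, cv2
from rig import observe, eyes, nets
def back(cam,row,col,z,P=None):
    P=P or eyes.camera_params(cam); K=np.array(P['mtx']);R=np.array(P['R']);t=np.array(P['t']).ravel()
    d=R.T@np.linalg.inv(K)@np.array([col,row,1.]); c=-R.T@t
    return c+d*(z-c[2])/d[2]
def proj(cam,X,P=None):
    P=P or eyes.camera_params(cam); K=np.array(P['mtx']);R=np.array(P['R']);t=np.array(P['t']).ravel()
    p=(R@np.atleast_2d(X).T).T+t; p=(K@p.T).T; return p[:,:2]/p[:,2:]
E
python3 - <<'E'
from h import *
for c in ['top','scene','wrist']:
    P=eyes.camera_params(c);print(c,np.round(P['mtx'],1).tolist(),(-np.array(P['R']).T@np.array(P['t']).ravel()).round(3),np.array(P['R']).round(2).tolist())
for n,r,cc,z in [('nestA',210,357,.01),('nestB',201,242,.01),('plate',193,356,.02),('fork',240,435,.08),('stand',249,424,.03),('barplate',219,347,.032)]:
    print(n,back('top',r,cc,z).round(3))
im=cv2.imread('pics/top0.png'); cv2.imwrite('pics/topz.png',cv2.resize(im[140:290,180:480],None,fx=2.66,fy=2.66,interpolation=cv2.INTER_CUBIC))
im=cv2.imread('pics/scene0.png'); cv2.imwrite('pics/scenez.png',cv2.resize(im[150:310,180:500],None,fx=2.5,fy=2.5,interpolation=cv2.INTER_CUBIC))
E
```

```text
top [[409.3, 0.0, 326.5], [0.0, 409.3, 203.6], [0.0, 0.0, 1.0]] [0.394 0.06  1.06 ] [[0.01, -1.0, 0.0], [-0.99, -0.01, -0.16], [0.16, -0.0, -0.99]]
scene [[499.8, 0.0, 324.0], [0.0, 499.8, 204.2], [0.0, 0.0, 1.0]] [-0.238  0.641  0.526] [[-0.57, -0.82, 0.03], [-0.35, 0.21, -0.91], [0.74, -0.53, -0.41]]
wrist [[341.3, 0.0, 319.6], [0.0, 341.3, 198.9], [0.0, 0.0, 1.0]] [0.208 0.594 0.384] [[0.45, 0.89, 0.0], [0.86, -0.43, 0.28], [0.25, -0.13, -0.96]]
nestA [ 0.546 -0.022  0.01 ]
nestB [0.568 0.276 0.01 ]
plate [ 0.589 -0.019  0.02 ]
fork [ 0.465 -0.203  0.08 ]
stand [ 0.446 -0.188  0.03 ]
barplate [0.52  0.005 0.032]
```

View pics/topz.png

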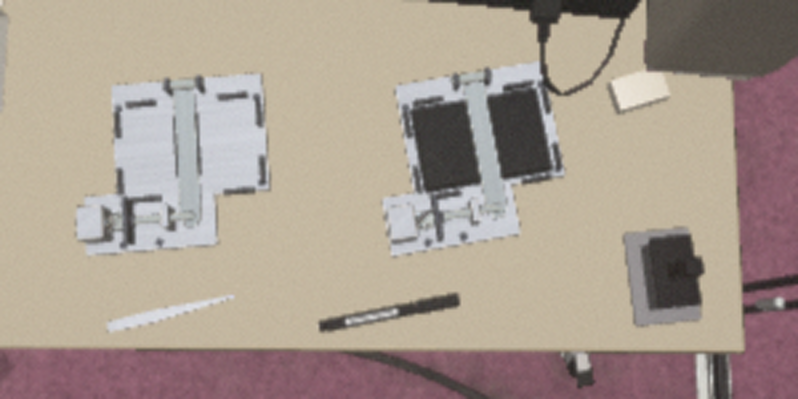

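View pics/scenez.png

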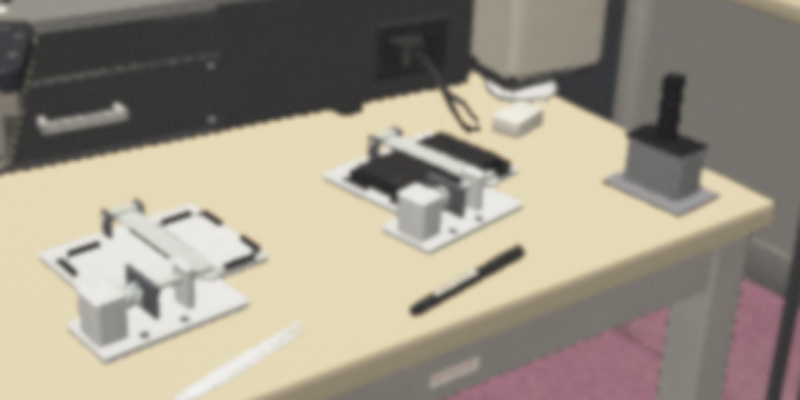

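Top view: nest_a, the one with the plate, is on the right at about (210,357). The empty nest is left of it at (201,242), and the stand with the tool is at the far right at (245,430). I'll move above the stand to see it with the wrist camera.

```bash
python3 -m creep '[[[50,-200,60,0,0,-30,1],[50,-200,60,0,0,-30,1],[50,-200,60,0,0,-30,1],[50,-200,60,0,0,-30,1],[170,-650,60,0,0,-63,1],[170,-650,60,0,0,-63,1],[170,-650,60,0,0,-63,1],[170,-650,60,0,0,-63,1],[170,-650,60,0,0,-63,1],[170,-650,60,0,0,-63,1],[170,-650,60,0,0,-63,1],[170,-650,60,0,0,-63,1]]]'
```

```text
t: 1.7
tcp_pos: [0.4044, 0.0794, 0.2704]
tcp_rot: [[-0.007, 1.0, 0.001], [1.0, 0.007, 0.0], [0.0, 0.001, -1.0]]
ft_force: [1.1, 0.3, 0.2]
opening: 0.092
```

```bash
cat >> h.py <<'E'
def look(name,things):
    P=eyes.camera_params('wrist'); im=eyes.snapshot('wrist'); cv2.imwrite(f'pics/{name}.png',im)
    import pickle; pickle.dump(P,open(f'pics/{name}.pkl','wb'))
    for th,z in things:
        for d in nets.find_in('wrist',th)[:2]:
            r,c=d['location']; print(th,round(d['score'],2),round(r),round(c),back('wrist',r,c,z,P).round(4))
    return P,im
E
python3 -c "
from h import *
look('w1',[('nest_a',.01),('plate',.02),('bar_a_plate',.032)]);print(observe()['t'],observe()['tcp_pos'])"
```

```text
nest_a 0.92 217 427 [0.5485 0.008  0.01  ]
nest_a 0.86 31 476 [0.5833 0.2345 0.01  ]
plate 0.65 218 407 [0.5194 0.0094 0.02  ]
plate 0.6 228 464 [ 0.5952 -0.0031  0.02  ]
bar_a_plate 0.61 217 407 [0.5158 0.0155 0.032 ]
1.9 [0.4045901 0.0803206 0.2700799]
```

View pics/w1.png

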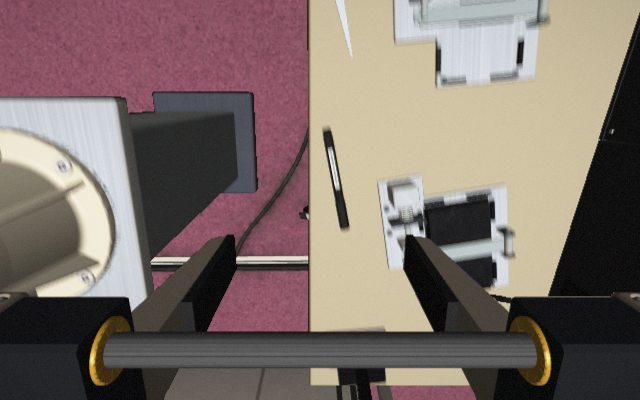

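```bash
python3 -m creep '[[[45,-180,30,0,0,0,1],[45,-180,30,0,0,0,1],[45,-180,30,0,0,0,1],[45,-180,30,0,0,0,1],[45,-180,30,0,0,0,1],[45,-180,30,0,0,0,1],[45,-180,30,0,0,0,1],[45,-180,30,0,0,0,1]]]'
python3 -c "
from h import *
look('w2',[('stand',.03),('fork_tool',.08),('plate',.02),('bar_a_plate',.032)]);print(observe()['t'],observe()['tcp_pos'])"
```

```text
t: 2.57
tcp_pos: [0.4494, -0.0979, 0.2997]
tcp_rot: [[-0.004, 1.0, -0.0], [1.0, 0.004, 0.001], [0.001, -0.0, -1.0]]
ft_force: [0.3, 0.6, -0.2]
opening: 0.092
stand 0.62 223 324 [ 0.4559 -0.182   0.03  ]
fork_tool 0.85 244 326 [ 0.4571 -0.1911  0.08  ]
fork_tool 0.17 71 374 [0.507  0.0098 0.08  ]
plate 0.67 97 430 [ 0.5878 -0.0159  0.02  ]
bar_a_plate 0.59 106 435 [ 0.5914 -0.0263  0.032 ]
bar_a_plate 0.56 72 378 [0.5186 0.0122 0.032 ]
2.8167 [ 0.44947765 -0.09854394  0.30000192]
```

View pics/w2.png

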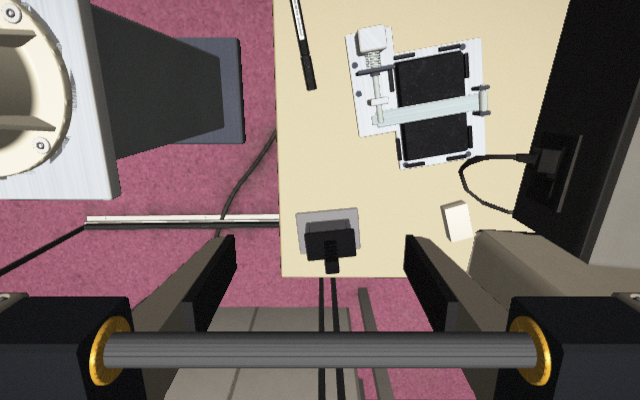

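w2 shows nest_a complete, with the housing at about (40,372), thrust plate at (70,377) and strap. The stand and tool are at about (240,328). I'll zoom in and pick corners.

```bash
python3 - <<'E'
import cv2
im=cv2.imread('pics/w2.png')
cv2.imwrite('pics/w2a.png',cv2.resize(im[195:285,280:380],None,fx=6,fy=6,interpolation=cv2.INTER_CUBIC))
cv2.imwrite('pics/w2b.png',cv2.resize(im[20:175,335:500],None,fx=3.8,fy=3.8,interpolation=cv2.INTER_CUBIC))
E
```

```text
(no output)
```

View pics/w2a.png

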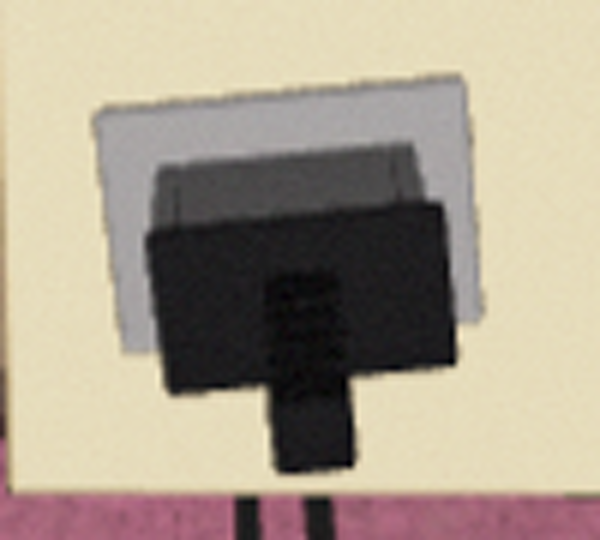

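View pics/w2b.png

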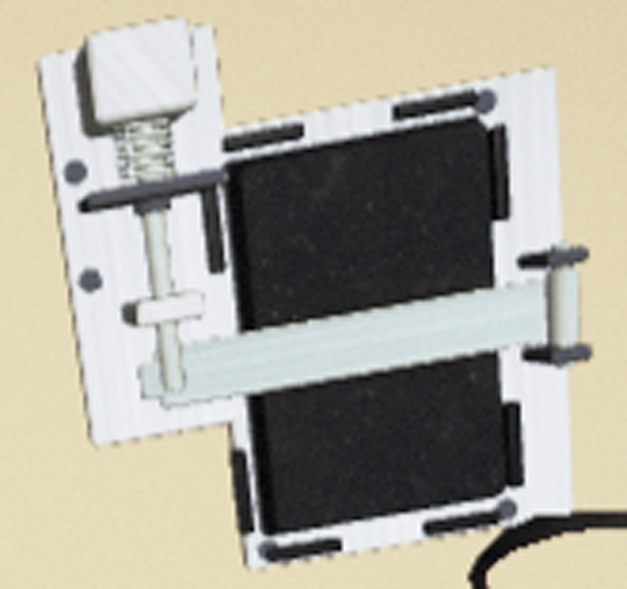

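```bash
python3 - <<'E'
from h import *
import pickle
P=pickle.load(open('pics/w2.pkl','rb'))
def b(p,s,o,z): return back('wrist',p[1]/s+o[1],p[0]/s+o[0],z,P)[:2]*1000
S=lambda p,z:b(p,6,(280,195),z); N=lambda p,z:b(p,3.8,(335,20),z)
q=np.array([S(p,.055) for p in [(148,235),(443,203),(457,365),(170,393)]]);print(q.round(1).tolist(),q.mean(0).round(1)); print('sizes',[np.linalg.norm(q[i]-q[i-1]).round(1) for i in range(4)])
for i,j in((0,1),(3,2),): d=q[j]-q[i];print(np.degrees(np.arctan2(d[1],d[0])).round(1))
h=[S(p,.118) for p in[(277,470),(354,465)]];print('handle top',h)
f=[S(p,.006) for p in[(95,112),(463,75),(483,320),(122,352)]];print('foot',np.round(f,1).tolist(),np.mean(f,0))
c=[N(p,.008) for p in[(38,62),(212,27),(553,68),(572,515),(248,568),(95,443)]];print('base',np.round(c,1).tolist())
for i,j in((2,3),(3,4),(4,5),(5,0),(0,1)): d=c[j]-c[i];print(np.linalg.norm(d).round(1),np.degrees(np.arctan2(d[1],d[0])).round(1))
t=[N(p,.047) for p in[(85,212),(235,178)]];print('tp top',t)
r=[N(p,.032) for p in[(153,212),(175,388)]];print('bar',r)
s=[N(p,.028) for p in[(142,382),(545,305)]];print('strap',s)
E
```

```text
[[430.3, -188.5], [494.2, -180.7], [498.6, -219.1], [434.9, -226.3]] [ 464.5 -203.7]
sizes [np.float64(38.1), np.float64(64.4), np.float64(38.6), np.float64(64.1)]
7.0
6.5
handle top [array([ 457.44865659, -210.82967364]), array([ 472.13202408, -209.67419786])]
foot [[415.6, -177.1], [503.2, -167.3], [510.4, -230.6], [421.5, -239.8]] [ 462.67028767 -203.70731194]
base [[479.6, 55.3], [535.5, 66.0], [647.3, 54.6], [674.4, -91.5], [560.1, -111.5], [503.0, -67.1]]
148.5 -79.5
116.1 -170.1
72.3 142.2
124.6 100.8
56.9 10.8
tp top [array([492.5919514,   7.0528784]), array([537.93101182,  17.09754783])]
bar [array([515.75024371,   8.10497713]), array([525.85009455, -46.50369393])]
strap [array([515.48184042, -44.87735443]), array([645.96787185, -19.49245301])]
```

```bash
python3 -m creep '[[[15,-105,-60,0,0,6.5,1],[15,-105,-60,0,0,6.5,1],[15,-105,-60,0,0,6.5,1],[15,-105,-150,0,0,6.5,1],[15,-105,-150,0,0,6.5,1],[15,-105,-150,0,0,6.5,1],[15,-105,-150,0,0,6.5,1],[15,-105,-150,0,0,6.5,1]]]'
python3 -c "
from h import *
P,im=look('w3',[('fork_tool',.1)]);s=observe();print(s['t'],s['tcp_pos'])
cv2.imwrite('pics/w3z.png',im[180:400])
for z in(.118,): print(proj('wrist',[[.4645,-.2037,z],[.4645,-.2037,.055],*[[.4645+a*.0328-b*.0023,-.2037+a*.0038+b*.0199,.055] for a in(-1,1) for b in (-1,1)]],P).round(0).tolist())"
```

```text
t: 3.48
tcp_pos: [0.4651, -0.2033, 0.1512]
tcp_rot: [[-0.118, 0.993, 0.0], [0.993, 0.118, 0.001], [0.0, 0.001, -1.0]]
ft_force: [0.1, 0.3, 0.3]
opening: 0.092
fork_tool 0.62 201 317 [ 0.4619 -0.1907  0.1   ]
3.5833 [ 0.46620257 -0.20375238  0.15248038]
[[319.0, 229.0], [319.0, 201.0], [279.0, 223.0], [278.0, 176.0], [359.0, 224.0], [361.0, 177.0]]
```

View pics/w3.png

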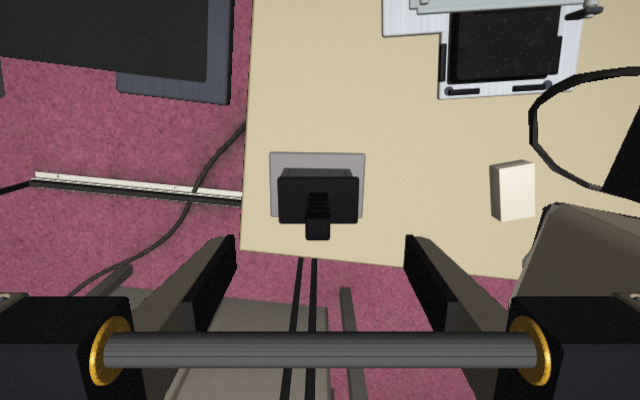

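The overlay agrees: the shoulder is at cols 278–359, rows 177–222, and level. I'll descend and grip.

```bash
python3 -m creep '[[[-1,0,-40,0,0,0,1],[-1,0,-76,0,0,0,1],[-1,0,-76,0,0,0,1],[-1,0,-76,0,0,0,1],[-1,0,-76,0,0,0,0],[-1,0,-76,0,0,0,0],[-1,0,-76,0,0,0,0],[-1,0,-76,0,0,0,0],[-1,0,-76,0,0,0,0],[-1,0,-76,0,0,0,0],[-1,0,-76,0,0,0,0],[-1,0,-76,0,0,0,0]]]'
```

```text
t: 4.58
tcp_pos: [0.4652, -0.2038, 0.0765]
tcp_rot: [[-0.118, 0.993, 0.004], [0.993, 0.118, -0.001], [-0.001, 0.003, -1.0]]
ft_force: [-0.0, -0.5, 1.0]
opening: 0.0405
```

```bash
python3 -m creep '[[[0,0,0,0,0,0,0],[0,0,0,0,0,0,0],[0,0,0,0,0,0,0],[0,0,0,0,0,0,0],[0,0,0,0,0,0,0],[0,0,0,0,0,0,0]]]'
python3 -m creep '[[[0,0,0,0,0,0,0],[0,0,0,0,0,0,0],[0,0,0,0,0,0,0]]]'
```

```text
t: 5.08
tcp_pos: [0.465, -0.2037, 0.0765]
tcp_rot: [[-0.118, 0.993, 0.003], [0.993, 0.118, -0.001], [-0.001, 0.003, -1.0]]
ft_force: [-0.3, -0.7, 0.6]
opening: 0.0162
t: 5.33
tcp_pos: [0.465, -0.2037, 0.0765]
tcp_rot: [[-0.118, 0.993, 0.003], [0.993, 0.118, -0.001], [-0.001, 0.003, -1.0]]
ft_force: [-0.8, 0.1, 1.4]
opening: 0.0156
```

```bash
python3 -m creep '[[[0,0,25,0,0,0,0],[0,0,50,0,0,0,0],[0,0,80,0,0,0,0],[0,0,110,0,0,0,0],[0,0,110,0,0,0,0],[0,0,110,0,0,0,0]]]'
python3 -c "
from h import *
P,im=look('w4',[('fork_tool',.1)]);s=observe();print(s['t'],s['tcp_pos'],s['opening'])"
```

```text
t: 5.83
tcp_pos: [0.466, -0.2042, 0.1879]
tcp_rot: [[-0.118, 0.993, 0.007], [0.993, 0.118, -0.002], [-0.003, 0.006, -1.0]]
ft_force: [-0.3, -0.0, -1.4]
opening: 0.0155
fork_tool 0.91 231 321 [ 0.4703 -0.2278  0.1   ]
fork_tool 0.52 19 465 [ 0.5489 -0.062   0.1   ]
5.9333 [ 0.46441531 -0.20346213  0.1856162 ] 0.01576167826430832
```

View pics/w4.png

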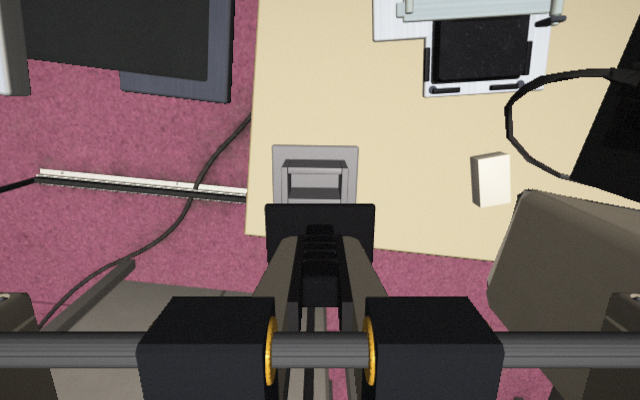

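The stand is empty, its opening at (180,315), and the tool sits straight in the grip. I'll hover above nest_a's bar.

```bash
python3 -m creep '[[[10,35,10,0,0,4,0],[20,75,10,0,0,4,0],[30,115,10,0,0,4,0],[40,150,10,0,0,4,0],[50,185,5,0,0,4,0],[52,200,0,0,0,4,0],[52,200,0,0,0,4,0],[52,200,0,0,0,4,0]]]'
python3 -c "
from h import *
P,im=look('w5',[('bar_a_plate',.035),('strap_a_end',.028)]);s=observe();print(s['t'],s['tcp_pos'],s['tcp_rot'].round(3).tolist(),s['opening'])
cv2.imwrite('pics/w5z.png',cv2.resize(im[60:260,220:470],None,fx=3,fy=3,interpolation=cv2.INTER_CUBIC))"
```

```text
t: 6.6
tcp_pos: [0.5152, -0.0029, 0.1839]
tcp_rot: [[-0.19, 0.982, -0.001], [0.982, 0.19, -0.0], [-0.0, -0.001, -1.0]]
ft_force: [0.4, -0.3, -0.9]
opening: 0.0157
bar_a_plate 0.81 167 324 [0.5159 0.0144 0.035 ]
strap_a_end 0.71 220 412 [ 0.6143 -0.0233  0.028 ]
6.75 [ 0.51589608 -0.00451839  0.1851255 ] [[-0.187, 0.982, 0.001], [0.982, 0.187, -0.0], [-0.001, 0.001, -1.0]] 0.015818496700173774
```

View pics/w5z.png

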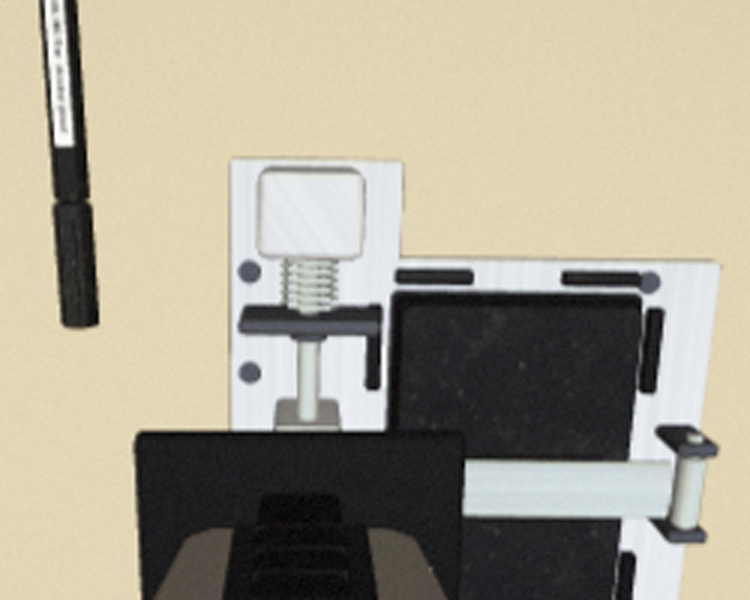

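```bash
python3 - <<'E'
from h import *
import pickle
P=pickle.load(open('pics/w5.pkl','rb'))
print('cam',-P['R'].T@P['t'].ravel())
o=np.array([.5159,-.0045]); th=np.radians(10.7); ex=np.array([np.cos(th),np.sin(th)]);ey=np.array([-ex[1],ex[0]])
def f(n,p,z):
    X=back('wrist',p[1]/3+60,p[0]/3+220,z,P)[:2]; d=X-o; print(n,(X*1000).round(1),'rel tool (nest axes) mm',(d@ex*1000).round(1),(d@ey*1000).round(1))
f('bar hi',(311,350),.032);f('bar lo',(308,412),.032)
f('tp far',(310,308),.047);f('tp near',(310,333),.047);f('tp near bottom',(310,333),.017)
f('tp L',(240,322),.047);f('tp R',(381,322),.047)
f('cheek far edge',(308,400),.044)
f('housing near',(310,257),.046)
f('strap mid top',(570,461),.028);f('strap mid bot',(570,516),.028)
for n,X in [('tip',.1205),('shoulderfar',.1635)]:
    pass
f('shoulder L',(137,432),.1635);f('shoulder R',(465,432),.1635)
E
```

```text
cam [0.49990204 0.07505985 0.35336801]
bar hi [517.4   4.5] rel tool (nest axes) mm 3.1 8.6
bar lo [520.4 -16. ] rel tool (nest axes) mm 2.3 -12.2
tp far [513.7  20.5] rel tool (nest axes) mm 2.5 25.0
tp near [515.2  12.9] rel tool (nest axes) mm 2.6 17.3
tp near bottom [516.7   6.9] rel tool (nest axes) mm 2.9 11.0
tp L [493.7  12.2] rel tool (nest axes) mm -18.7 20.5
tp R [535.7  20.4] rel tool (nest axes) mm 24.1 20.8
cheek far edge [518.9  -8.8] rel tool (nest axes) mm 2.2 -4.7
housing near [510.7  35.4] rel tool (nest axes) mm 2.4 40.2
strap mid top [610.3 -17.1] rel tool (nest axes) mm 90.4 -29.9
strap mid bot [615.5 -36.2] rel tool (nest axes) mm 92.0 -49.7
shoulder L [480.2  10.9] rel tool (nest axes) mm -32.2 21.8
shoulder R [542.7  23.1] rel tool (nest axes) mm 31.5 22.2
```

The fork is parallel to the nest. The bar lies 3 mm further along nest +x, and the fork is centred in the bare section with about 12 mm spare each way. I'll shift 3 mm and go down.

```bash
python3 -m creep '[[[3,1,-15,0,0,0,0],[3,1,-35,0,0,0,0],[3,1,-50,0,0,0,0],[3,1,-65,0,0,0,0],[3,1,-75,0,0,0,0],[3,1,-85,0,0,0,0],[3,1,-95,0,0,0,0],[3,1,-102,0,0,0,0],[3,1,-102,0,0,0,0],[3,1,-102,0,0,0,0]]]'
python3 -c "
from h import *
P,im=look('w6',[]);s=observe();print(s['t'],s['tcp_pos'],s['ft_force'],s['opening'])
cv2.imwrite('pics/w6z.png',cv2.resize(im[60:260,220:470],None,fx=3,fy=3,interpolation=cv2.INTER_CUBIC))
im=eyes.snapshot('scene');cv2.imwrite('pics/s6z.png',cv2.resize(im[130:290,260:460],None,fx=3.5,fy=3.5,interpolation=cv2.INTER_CUBIC))"
```

```text
t: 7.58
tcp_pos: [0.5188, -0.0036, 0.083]
tcp_rot: [[-0.186, 0.982, 0.001], [0.982, 0.186, -0.0], [-0.001, 0.001, -1.0]]
ft_force: [-0.6, 0.6, -0.8]
opening: 0.0161
7.6333 [ 0.51920889 -0.00353669  0.08340951] [ 0.67034194  0.39225132 -0.00479358] 0.016002632577524864
```

View pics/w6z.png

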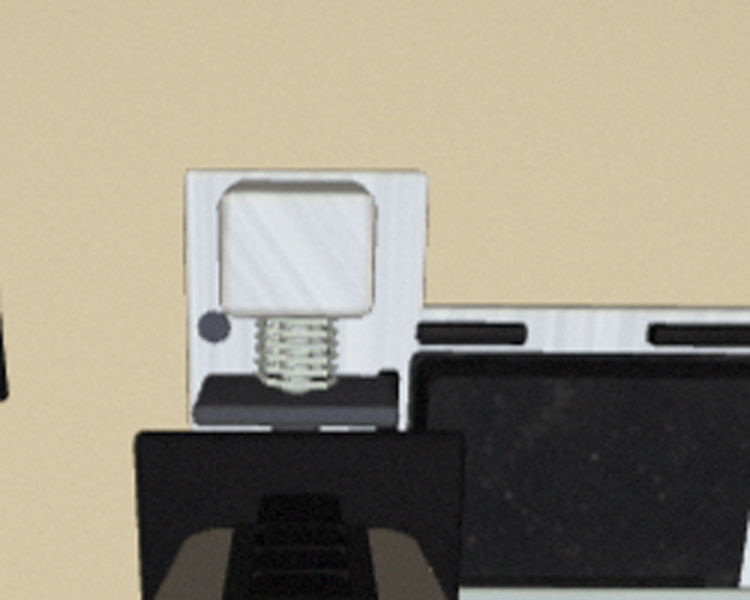

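View pics/s6z.png

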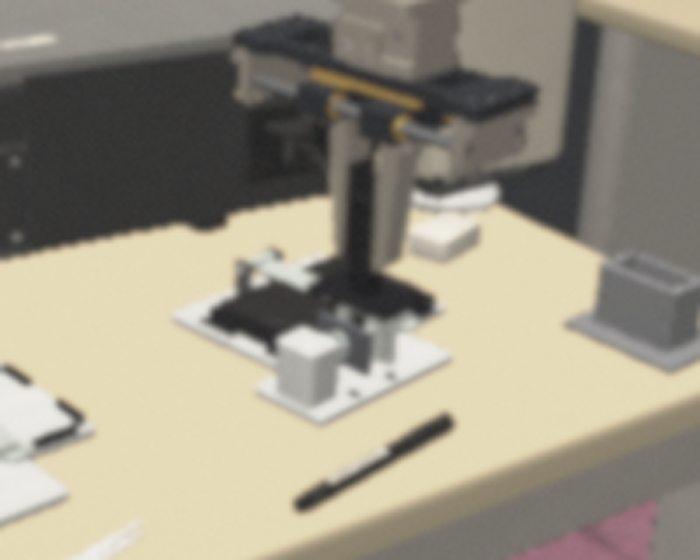

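```bash
python3 -m creep '[[[-1,5,0,0,0,0,0],[-2,9,0,0,0,0,0],[-2.5,13,0,0,0,0,0],[-3,16,0,0,0,0,0],[-3.5,18,0,0,0,0,0],[-3.8,20,0,0,0,0,0],[-4.2,22,0,0,0,0,0],[-4.2,22,0,0,0,0,0],[-4.2,22,0,0,0,0,0]]]'
python3 -c "
from h import *
P,im=look('w7',[]);s=observe();print(s['t'],s['tcp_pos'],s['ft_force'],s['opening'])
cv2.imwrite('pics/w7z.png',cv2.resize(im[60:260,220:470],None,fx=3,fy=3,interpolation=cv2.INTER_CUBIC))
im=eyes.snapshot('scene');cv2.imwrite('pics/s7z.png',cv2.resize(im[130:290,260:460],None,fx=3.5,fy=3.5,interpolation=cv2.INTER_CUBIC))"
```

```text
t: 8.43
tcp_pos: [0.5154, 0.0186, 0.0837]
tcp_rot: [[-0.187, 0.982, 0.002], [0.982, 0.187, -0.0], [-0.001, 0.002, -1.0]]
ft_force: [0.5, -2.3, -0.4]
opening: 0.016
8.4833 [0.51540687 0.01853148 0.08368762] [ 1.35060944 -3.05086806  0.41703152] 0.01622716591944688
```

View pics/w7z.png

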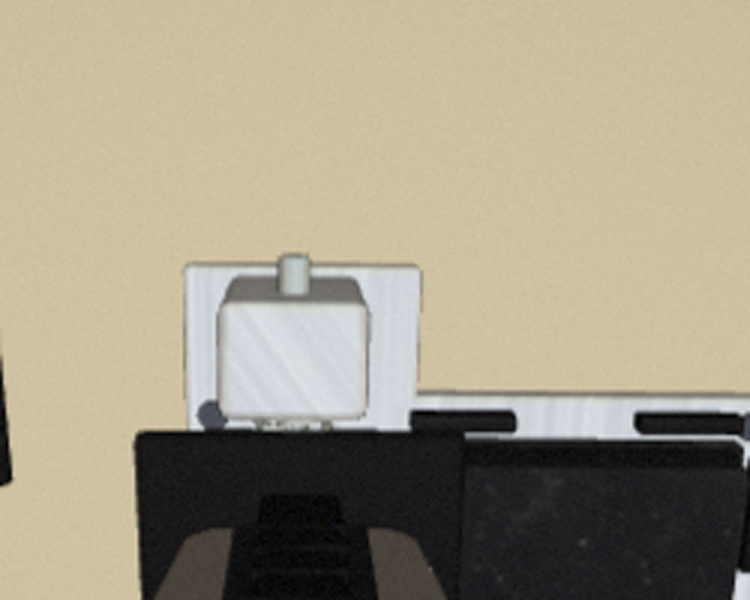

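View pics/s7z.png

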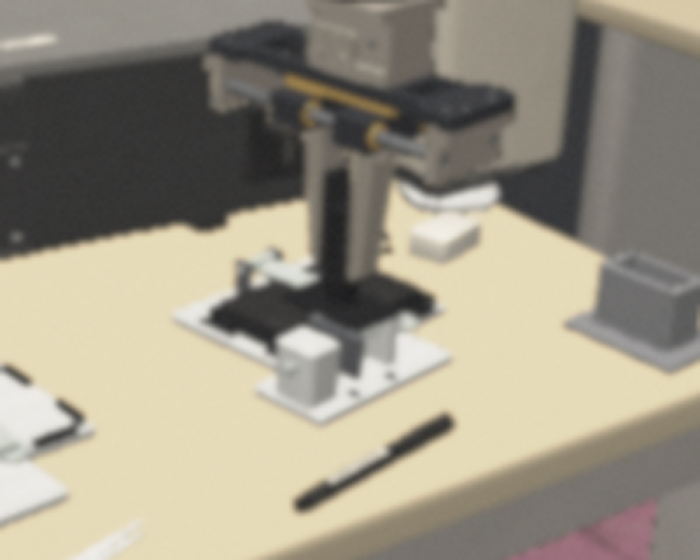

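The bar's rear end now sticks out of the housing at a push of about 3 N, and the strap is still down. I'll push 4 mm more and hold.

```bash
python3 -m creep '[[[-0.2,1.5,0,0,0,0,0],[-0.5,3,0,0,0,0,0],[-0.8,4,0,0,0,0,0],[-0.8,4,0,0,0,0,0],[-0.8,4,0,0,0,0,0],[-0.8,4,0,0,0,0,0],[-0.8,4,0,0,0,0,0],[-0.8,4,0,0,0,0,0],[-0.8,4,0,0,0,0,0]]]'
python3 -c "
from h import *
im=eyes.snapshot('scene');cv2.imwrite('pics/s8z.png',cv2.resize(im[130:290,260:460],None,fx=3.5,fy=3.5,interpolation=cv2.INTER_CUBIC));s=observe();print(s['t'],s['tcp_pos'],s['ft_force'],s['opening'])"
```

```text
t: 9.28
tcp_pos: [0.5147, 0.0225, 0.0837]
tcp_rot: [[-0.186, 0.982, 0.003], [0.982, 0.186, -0.0], [-0.001, 0.002, -1.0]]
ft_force: [1.8, -3.4, -0.1]
opening: 0.0161
9.3333 [0.51474119 0.02250327 0.08371303] [ 1.97165758 -3.31634284 -0.10477927] 0.01596444695957623
```

View pics/s8z.png

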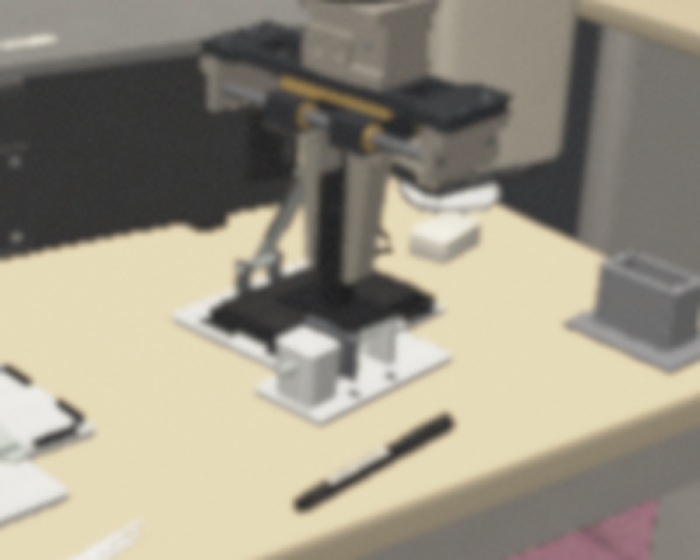

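The strap is rising, seen at about (285,225) in the zoomed view. I'll hold a second, then back off 19 mm and check.

```bash
python3 -m creep '[[[0,0,0,0,0,0,0],[0,0,0,0,0,0,0],[0,0,0,0,0,0,0],[0,0,0,0,0,0,0],[0,0,0,0,0,0,0],[0,0,0,0,0,0,0],[0,0,0,0,0,0,0],[0,0,0,0,0,0,0],[0,0,0,0,0,0,0],[0,0,0,0,0,0,0]]]'
python3 -m creep '[[[1,-5,0,0,0,0,0],[2,-10,0,0,0,0,0],[3,-15,0,0,0,0,0],[3.5,-19,0,0,0,0,0],[3.5,-19,0,0,0,0,0],[3.5,-19,0,0,0,0,0]]]'
python3 -c "
from h import *
im=eyes.snapshot('scene');cv2.imwrite('pics/s9z.png',cv2.resize(im[130:290,260:460],None,fx=3.5,fy=3.5,interpolation=cv2.INTER_CUBIC));s=observe();print(s['t'],s['tcp_pos'],s['ft_force'],s['opening'])
P,im=look('w9',[])
cv2.imwrite('pics/w9z.png',cv2.resize(im[60:260,220:470],None,fx=3,fy=3,interpolation=cv2.INTER_CUBIC))"
```

```text
t: 10.17
tcp_pos: [0.5147, 0.0225, 0.0837]
tcp_rot: [[-0.186, 0.982, 0.003], [0.982, 0.186, -0.0], [-0.001, 0.002, -1.0]]
ft_force: [1.2, -3.0, -0.4]
opening: 0.0161
t: 10.67
tcp_pos: [0.5179, 0.0033, 0.0835]
tcp_rot: [[-0.186, 0.983, 0.002], [0.983, 0.186, -0.0], [-0.0, 0.002, -1.0]]
ft_force: [0.3, -0.8, -1.3]
opening: 0.0158
10.7167 [0.51790748 0.0035042  0.08352134] [-0.12956721  0.09140071 -0.47238808] 0.01587957910718649
```

View pics/s9z.png

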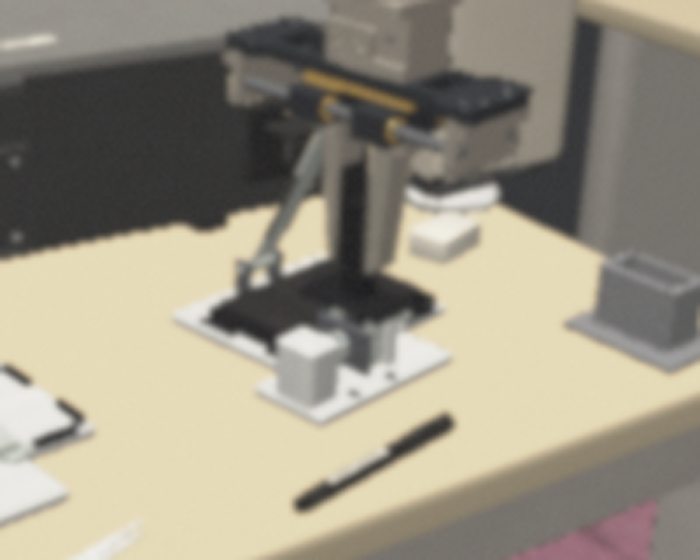

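View pics/w9z.png

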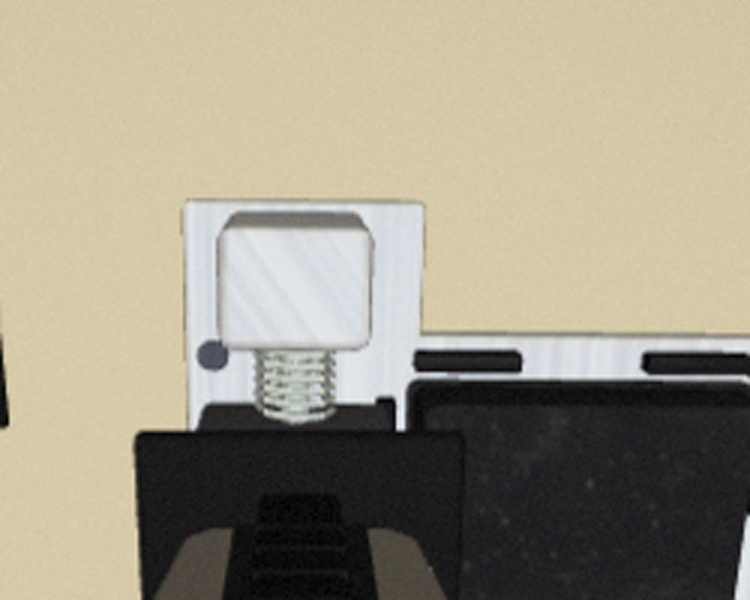

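The strap is fully up and the bar has returned: its rear end no longer protrudes. I'll lift and carry the tool back over the stand.

```bash
python3 -m creep '[[[0,0,20,0,0,0,0],[0,0,45,0,0,0,0],[0,0,80,0,0,0,0],[0,0,115,0,0,0,0],[-10,-25,115,0,0,-1,0],[-20,-60,115,0,0,-2,0],[-30,-100,115,0,0,-3,0],[-40,-140,115,0,0,-4,0],[-48,-175,115,0,0,-4,0],[-53,-207,110,0,0,-4,0],[-53,-207,110,0,0,-4,0],[-53,-207,110,0,0,-4,0]]]'
python3 -c "
from h import *
P,im=look('w10',[]);s=observe();print(s['t'],s['tcp_pos'],s['tcp_rot'].round(4).tolist(),s['opening'])"
```

```text
t: 11.77
tcp_pos: [0.4643, -0.2044, 0.1933]
tcp_rot: [[-0.114, 0.993, 0.002], [0.993, 0.114, 0.0], [0.0, 0.002, -1.0]]
ft_force: [-0.1, 0.9, -0.2]
opening: 0.0159
11.8167 [ 0.46462015 -0.2033781   0.1933595 ] [[-0.1155, 0.9933, 0.0016], [0.9933, 0.1155, 0.0005], [0.0003, 0.0017, -1.0]] 0.01585317140717898
```

View pics/w10.png

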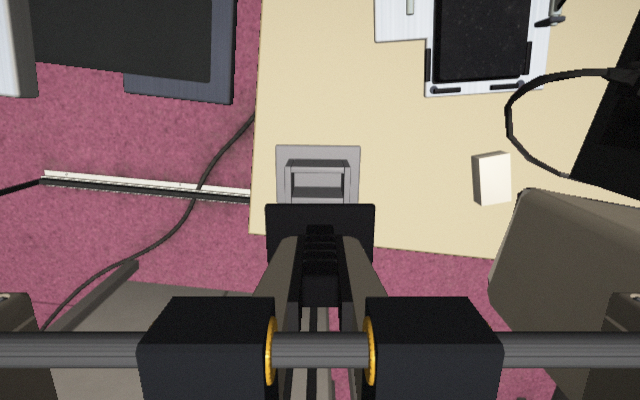

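The tool is lined up over the opening, at (180,318) in the picture. I'll lower it.

```bash
python3 -m creep '[[[0,0,-20,0,0,0,0],[0,0,-45,0,0,0,0],[0,0,-60,0,0,0,0],[0,0,-75,0,0,0,0],[0,0,-90,0,0,0,0],[0,0,-105,0,0,0,0],[0,0,-113,0,0,0,0],[0,0,-116,0,0,0,0],[0,0,-116,0,0,0,0],[0,0,-116,0,0,0,0]]]'
```

```text
t: 12.65
tcp_pos: [0.4651, -0.2029, 0.0778]
tcp_rot: [[-0.116, 0.993, 0.002], [0.993, 0.116, 0.0], [0.0, 0.002, -1.0]]
ft_force: [-0.6, -0.3, -0.5]
opening: 0.016
```

```bash
python3 -m creep '[[[0,0,-1,0,0,0,0.3],[0,0,-1,0,0,0,0.6],[0,0,-1,0,0,0,1],[0,0,-1,0,0,0,1],[0,0,-1,0,0,0,1],[0,0,-1,0,0,0,1],[0,0,-1,0,0,0,1],[0,0,-1,0,0,0,1],[0,0,-1,0,0,0,1],[0,0,-1,0,0,0,1],[0,0,-1,0,0,0,1],[0,0,-1,0,0,0,1]]]'
python3 -m creep '[[[0,0,25,0,0,0,1],[0,0,60,0,0,0,1],[0,0,100,0,0,0,1],[0,0,140,0,0,0,1],[0,30,170,0,0,0,1],[-10,70,200,0,0,0,1],[-20,110,220,0,0,0,1],[-20,110,220,0,0,0,1],[-20,110,220,0,0,0,1],[-20,110,220,0,0,0,1]]]'
python3 -c "
from h import *
P,im=look('w11',[('fork_tool',.08),('plate',.02)]);s=observe();print(s['t'],s['tcp_pos'],s['opening'])
for c in('scene','top'):
  im=eyes.snapshot(c);cv2.imwrite(f'pics/{c}11.png',im)"
```

```text
t: 13.65
tcp_pos: [0.4651, -0.2029, 0.0768]
tcp_rot: [[-0.116, 0.993, 0.002], [0.993, 0.116, 0.0], [0.0, 0.002, -1.0]]
ft_force: [0.2, 0.2, -0.3]
opening: 0.0913
t: 14.48
tcp_pos: [0.4453, -0.0929, 0.2967]
tcp_rot: [[-0.118, 0.993, 0.003], [0.993, 0.118, -0.0], [-0.001, 0.003, -1.0]]
ft_force: [-0.1, -0.2, -0.1]
opening: 0.0918
fork_tool 0.94 250 326 [ 0.4659 -0.1916  0.08  ]
plate 0.69 122 437 [ 0.5886 -0.025   0.02  ]
14.6333 [ 0.44495163 -0.09379867  0.29556596] 0.09171291737771627
```

View pics/w11.png

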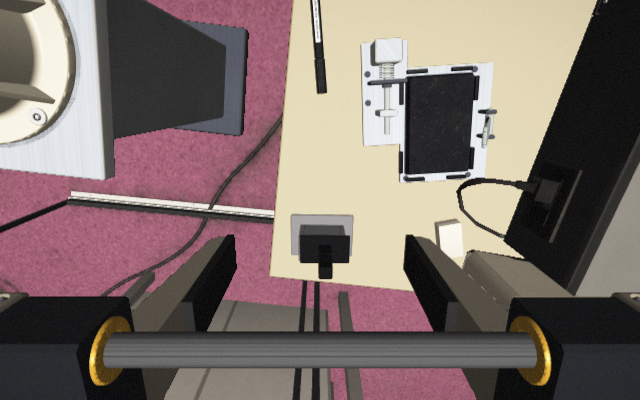

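View pics/scene11.png

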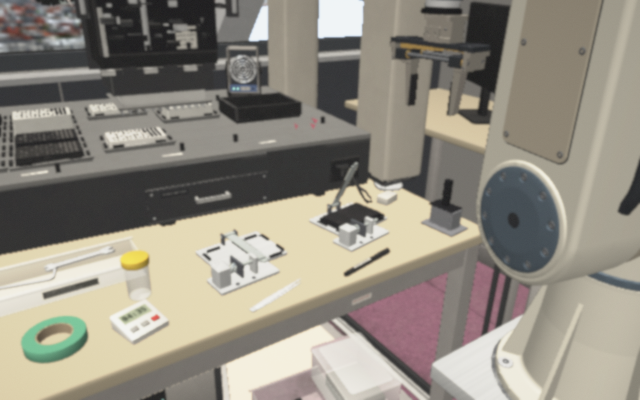

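The tool stands upright in its stand at (240,325) in the wrist view. Nest_a's strap is up, its bar is back, and the plate is inside its locators. Nest_b's strap is down, at (245,240) in the scene view, and the gripper is clear of everything.

```bash
python3 -c "
from rig import workorder,observe
print(workorder.job_done(), observe()['t'])"
```

```text
the job is handed in; nothing more can be done
the job is handed in; nothing more can be done
```

The job is done and handed in after about 15 s of the 56 s allowed. I took the fork from its stand and set it over nest_a's spring bar. I pushed the thrust plate about 14 mm (from the camera fit) at 3–4 N until the strap sprang up, then put the tool back upright.

My last pictures, taken just before hand-in, showed:
- **Nest_a:** the strap is fully up, the bar is back at rest, and the plate is inside its locators.
- **Nest_b:** still locked, with its strap down.
- **Tool and robot:** the tool is seated level in its stand, and the open gripper is clear of everything.

None of these checks failed. I judged them from the pictures and the force readings, because the joint values can't be read directly. A few network detections were off and I did not use them: for example, the strap end was reported partway along the strap in one wrist view.

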